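# Clamp the sample cell with the cam knob and snap its cap on

## Robot

A 7-joint arm with a two-finger parallel gripper is mounted at the origin on the work surface. World frame = base frame: x ahead of the robot, y to its left, z up, the work surface at z = 0. Lengths are in m, angles in degrees, forces in N, time in s.
With the tool pointing down it reaches from about 0.35 to 0.775 m from the base axis. Payload 3.1 kg.
Tool frame: the origin (TCP) lies on the centre line of the jaws, within the pads' length; the fingertips stand 17 mm ahead of it and the grasp point (between the pads) lies 2 mm behind it (robot.tip_reach is the distance from the TCP to the fingertips, in m); z points along the fingers, y is the direction in which the jaws open and shut (so a half turn about z gives the same grasp; the last joint's range is limited). The gripper opens to 85 mm and grips with 20 to 120 N. Pads are 22 mm wide; open, the fingers measure 114 mm over their backs; the gripper's body (76 mm by 85 mm) begins 54 mm behind the grasp point. The pads swing forward as they close: fully open they stand 13 mm farther back than shut.
Start: joints at [-76.301, 17.813, 0.802, 86.603, -0.252, 75.585, -1.558], TCP at [0.152, 0.528, 0.248] pointing down, gripper open.
Joint ranges: [-154.91, 154.91], [-16.99, 109.72], [-72.82, 74.43], [7.12, 147.25], [-82.49, 262.49], [11.32, 116.49], [-174.64, 174.64]. Speed limits (degrees/s): [159.86, 159.86, 180, 180, 180, 180, 180].

## Interface

Orientations are given as [roll, pitch, yaw] about the fixed x, y, z axes, in that order (R = Rz(yaw) Ry(pitch) Rx(roll)).
In Python, from station import robot, fingers, vision, workorder, recognise gives the robot as it stands. Calls block until the motion is done:
- robot.move_to(position, orientation): joint-space move of the TCP to a pose.
- robot.line_to(position, orientation=None, velocity=0.15, f_stop=None): straight line of the TCP; orientation=None keeps the orientation; velocity is the mean speed in m/s. With f_stop (N) it stops when the force on the tool has changed by that much, and returns True; else False.
- robot.move_j(angles): joint-space move.
- fingers.gripper_to(opening, force=None): opening from 0.0 (shut) to 1.0 (fully open); force is the grip in N (None keeps the last); returns when the fingers have stopped.
- robot.pause(seconds).
- robot.inverse_kinematics(position, orientation): joint angles nearest the present ones, or None.
- vision.grab_frame(name): name is "scene" or "top" or "wrist"; returns the picture (420x560x3 uint8, red, green, blue); there is no depth.
- vision.calibration(name): a dict with "mtx" (3x3 intrinsics, pixels), "k1" (the pictures are not rectified: a ray, as slopes to the right and down, at radius r is drawn at 1 + k1 r^2 times it, then the intrinsics apply), "extrinsics" (4x4, takes a point from world to camera coordinates); the wrist camera has in their place "T_tool_cam" (4x4, takes a point from camera to tool coordinates, whose origin is the TCP and whose axes are the flange's). Camera axes: x right, y up, looking along -z (the intrinsics and any distortion apply to the point x, -y, -z); pixel columns grow to the right and rows downward; lengths in m; the calibration is good to about 2 mm. A picture is of the moment at which its call begins: read the wrist's pose just before it. calibration takes no time and is no camera call.
A pose or a line that the arm cannot do raises robot.PlanningError and nothing moves.
- workorder.close_job(): hands the job in, once; it reports no verdict.
Trained networks look in the newest picture that a camera, given by its name, has taken for a name from the list of things; names that differ only in an ending like _2 or _b are one class to them, and where a whole thing is asked for, a point or a joint stands for the part that bears it (a point fixed in the world has none). Each returns a list of dicts, best first, with "p" (0 to 1); they miss things now and then, are a little off and sometimes report something else, mostly with a low value. They report only what shows in the picture. A call takes as long as a camera call.
- recognise(label, camera): "rect" ([centre column, centre row, width, height] in pixels, round what is visible of it).
Readings, each from a call of its own:
- robot.current_time_s(): time.
- robot.current_joint_positions(): joint angles.
- robot.current_dq(): joint speeds.
- robot.current_joint_torque(): joint torques, N m.
- robot.current_tool_pos(): TCP position.
- robot.current_eef_rot(): TCP orientation.
- robot.current_contact_force(): force on the tool from outside, world axes, zero at the start.
- robot.current_torque(): the same for the moment, N m.
- robot.current_finger_gap(): opening from 0.0 (shut) to 1.0 (fully open).
Only numpy, scipy, OpenCV 4.12 (cv2) and the standard library are available. Lean on these libraries where they do the work, as an engineer would, in place of code of your own. Each camera call takes 0.05 s, during which the arm holds its last target.

## Task

Set the sample cell with the blue cap gently upright in the pocket of the clamping station, turn the black knob clockwise until the red sprung follower drops into the notch of the cam and the brass jaw clamps the cell, and only then press the blue cap straight down until it clicks fully home. Do not drop or tip the cell, leave the cell clamped and let go of everything; leave the white-capped cell, the tweezers and the mouse where they are.

Things in the scene. Friction and masses are not known exactly. Their poses are not given: they have to be found in the camera images.
- station: Clamping station fixed to the table: dark steel base plate 210 x 110 x 12 mm, x -145 to +65, y -55 to +55 mm in its frame (z up, origin at table level). Along its middle line from -x to +x: grey spring lug, cam knob (axis at x = -60 mm), brass jaw, pocket. Grey pocket walls are 18 mm high on the plate (tops at z = 30 mm).
- cam_knob (a joint): Angle (rad) of knob and aluminium cam disc (radius 32 mm, z 17 to 29 mm); grows clockwise seen from above. Starts at -1.35 to -0.65, follower on the rim; stops at -1.6 and 0.7. At 0 the V notch (9 mm deep, red mark) faces the follower. It starts to drop at -0.3 and pulls the knob on; past +0.15 the jaw is pushed back again. Needs 0.05 N m. Clamped, it rests within 0.12 of 0.
- knob_grip (a point): Point on the knob's vertical axis 60 mm above the table, a good gripping height; its frame turns with the knob. The grip is a black upright bar 50 mm long, 14 mm thick, z = 33 to 73 mm, along this frame's x axis, with a red stripe on top of the end (-x) that points to the notch. Its heading is the station's yaw minus the knob's angle (yaw counter-clockwise).
- jaw (a joint): Travel (m) of the brass jaw frame along the station's +x. The frame surrounds the cam (side bars at y = +-43 mm, top z = 27 mm) and carries the red follower behind the cam and the jaw face in front. Held back by the cam it reads 0; a spring of 6 to 10 N drives it forward into the notch: about 0.006 when it clamps the cell, 0.009 in an empty pocket.
- jaw_face (a point): Centre of the jaw's clamping face (32 mm wide, 16 mm high), 22 mm above the table.
- cell: The sample cell to be clamped: black block 36 x 36 mm, 60 mm high, amber window in each side, blue cap on top, 140 to 230 g, loose, upright on the table. Origin at the centre of its underside, z up, sides along x and y; all four sides alike, so any quarter turn will do. Grip the sides of the block 40 to 50 mm above its underside.
- cap (a joint): How far (m) the cell's blue cap has been pressed down: 0 = standing 8 mm proud, 0.008 = fully home on the cell. It needs a push of about 4 to 8 N and snaps over half-way, then stays home.
- cap_top (a point): Centre of the top face of the blue cap (head 30 x 30 mm, 9 mm thick, on a white stem): 77 mm above the cell's underside when proud, 69 mm when home.
- white_cell: Bystander: a like cell (36 x 36 x 60 mm, green windows) with a white cap already home, top at 69 mm; loose. Origin at the centre of its underside. Leave it where it stands.
- tweezers: Bystander: dark steel tweezers lying flat, 130 mm long along their x axis, about 25 mm wide, 5 mm thick; loose. Origin near the middle of their underside. Leave them.
- mouse: Bystander: black computer mouse, 100 (x) x 58 x 34 mm, loose. Origin at the centre of its underside. Leave it.
- pocket (a point): Point on the pocket floor (white patch, z = 12 mm, axes as the station's) under the axis of a clamped cell: x = 28, y = 0 mm of the station. Side walls 21 mm to either side in y (7 mm thick), fixed stop 18 mm off in +x, jaw face held back 24 mm off in -x. Set the cell down with its axis within 3 mm in y and 0 to 6 mm off in -x (best 2.5 mm); the jaw then pushes it to the stop.
- follower (a point): Centre of the red ball end (radius 5 mm) of the sprung follower, 23 mm above the table, on the -x side of the cam: 37 mm from the knob's axis on the rim, about 31 mm when dropped with a cell clamped.

How it is judged:
By the outcome, as a careful person would: the job done as asked, in the order asked, and still so for the second after the job is handed in, with the robot touching nothing.
It also fails if it takes over 64 s, if anything falls off the work surface, if the arm or the gripper's body presses on something with over 40 N, if the wrist force passes 120 N, or if a joint passes its speed limit or range.

## Working session

There is one attempt and no reset: what is moved stays moved. The work goes in short steps, each a Python script; the robot and the scene stay as the last script left them, time stands still between calls to the robot, and variables do not carry over. Pictures are saved under pics/ and viewed, and the job is handed in when it is done.

```bash
mkdir -p pics; ls; python3 - <<'E'
from station import robot, fingers, vision, workorder, recognise
import cv2
print(robot.current_time_s())
for n in ["scene","top","wrist"]:
    im=vision.grab_frame(n); cv2.imwrite(f"pics/{n}0.png",im[:,:,::-1]); c=vision.calibration(n); print(n,c)
for n in ["scene","top"]:
    for l in ["station","cam_knob","jaw","cell","cap","white_cell","follower","tweezers","mouse"]:
        print(n,l,[(round(d['p'],2),[round(x) for x in d['rect']]) for d in recognise(l,n)[:2]])
print(robot.current_time_s(),robot.current_eef_rot(),robot.tip_reach)
E
```

```text
pics
0.0
scene {'mtx': array([[407.59274588,   0.        , 276.8775654 ],
       [  0.        , 407.59274588, 208.52654858],
       [  0.        ,   0.        ,   1.        ]]), 'k1': -0.01527508425823651, 'extrinsics': array([[ 0.39431237,  0.91893015,  0.00922662, -0.14072781],
       [-0.61108886,  0.25469274,  0.74946782,  0.34471058],
       [ 0.68635862, -0.30116272,  0.66197648, -1.2379761 ],
       [ 0.        ,  0.        ,  0.        ,  1.        ]])}
top {'mtx': array([[513.46363005,   0.        , 272.76899782],
       [  0.        , 513.46363005, 201.95286917],
       [  0.        ,   0.        ,   1.        ]]), 'k1': -0.155909878876307, 'extrinsics': array([[-2.10036259e-03, -9.99946999e-01,  1.00790313e-02,
        -1.26991603e-01],
       [ 9.93810198e-01, -9.67762246e-04,  1.11087145e-01,
        -6.01661553e-01],
       [-1.11071503e-01,  1.02499674e-02,  9.93759558e-01,
        -1.06371569e+00],
       [ 0.00000000e+00,  0.00000000e+00,  0.00000000e+00,
         1.00000000e+00]])}
wrist {'mtx': array([[352.05270029,   0.        , 279.32009278],
       [  0.        
[... 709 characters left out ...]
40, 160, 26, 31])]
scene white_cell [(0.32, [337, 171, 59, 29])]
scene follower [(0.86, [339, 170, 59, 28])]
scene tweezers [(0.76, [283, 297, 49, 50]), (0.51, [340, 172, 57, 29])]
scene mouse [(0.67, [114, 292, 48, 53])]
top station [(0.65, [168, 248, 59, 100]), (0.35, [170, 253, 48, 54])]
top cam_knob [(0.71, [167, 256, 34, 29])]
top jaw [(0.68, [166, 255, 44, 54]), (0.53, [168, 258, 25, 32])]
top cell [(0.71, [327, 202, 26, 18])]
top cap [(0.79, [333, 200, 19, 18])]
top white_cell [(0.77, [288, 275, 18, 19]), (0.67, [331, 198, 14, 21])]
top follower [(0.87, [168, 253, 49, 58])]
top tweezers []
top mouse [(0.79, [402, 190, 33, 42])]
1.05 [1.79997912e+02 2.13635767e-03 1.63916769e+02] 0.017
```

View images.

```bash
python3 - <<'E'
import cv2,numpy as np
a=cv2.imread("pics/top0.png");
c=a[150:320,110:440]; cv2.imwrite("pics/top0c.png",cv2.resize(c,(792,408),interpolation=cv2.INTER_CUBIC))
a=cv2.imread("pics/scene0.png");cv2.imwrite("pics/scene0c.png",cv2.resize(a[110:330,70:420],(796,500),interpolation=cv2.INTER_CUBIC))
E
```

```text
(no output)
```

View pics/top0c.png

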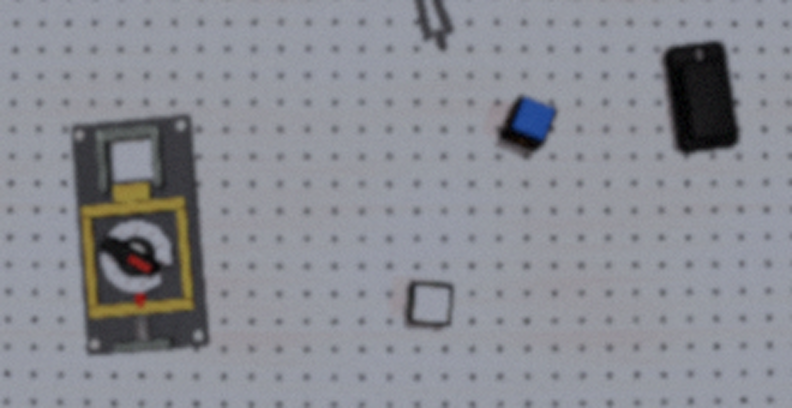

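View pics/scene0c.png

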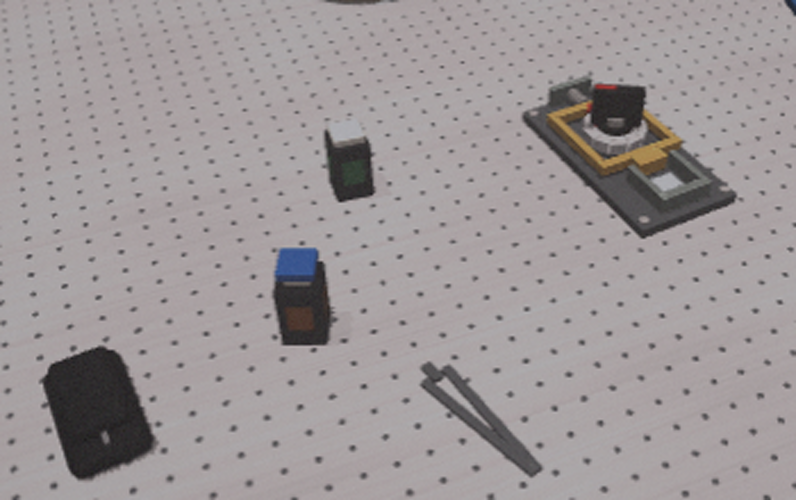

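View pics/wrist0.png

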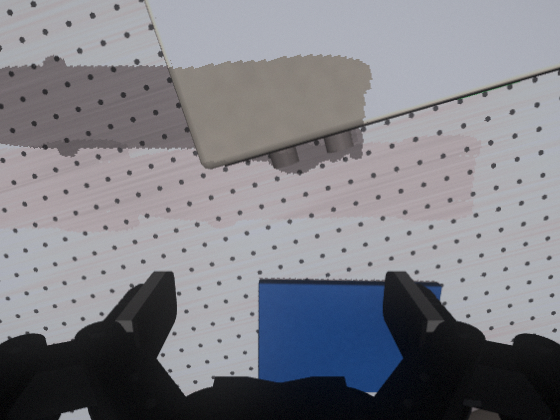

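```bash
cat > h.py <<'E'
from station import robot, fingers, vision, workorder, recognise
import cv2,numpy as np
from scipy.spatial.transform import Rotation as Rn
from scipy.optimize import least_squares
def cam(name,pose=None):
    c=vision.calibration(name)
    if name!="wrist":
        E=c["extrinsics"]; return c,E[:3,:3].T,-E[:3,:3].T@E[:3,3]
    p,r=pose
    R=Rn.from_euler('xyz',r,degrees=True).as_matrix(); T=c["T_tool_cam"]
    return c,R@T[:3,:3],R@T[:3,3]+np.array(p)
def px2w(uv,z,name,pose=None):
    c,R,o=cam(name,pose); K=c["mtx"]
    d=(np.array(uv,float)-K[:2,2])/K[0,0]; s=d.copy()
    for _ in range(20): s=d/(1+c["k1"]*(s@s))
    v=R@np.array([s[0],-s[1],-1.])
    return o+v*(z-o[2])/v[2]
def w2px(P,name,pose=None):
    c,R,o=cam(name,pose); K=c["mtx"]
    q=R.T@(np.array(P)-o); s=np.array([q[0],-q[1]])/-q[2]; s=s*(1+c["k1"]*(s@s))
    return s*K[0,0]+K[:2,2]
def fit(pts,name,x0,pose=None):
    """pts: list of (local xyz, uv); returns x,y,yaw(rad), rms px"""
    def f(x):
        c,s=np.cos(x[2]),np.sin(x[2])
        return np.concatenate([w2px([x[0]+c*p[0]-s*p[1],x[1]+s*p[0]+c*p[1],p[2]],name,pose)-uv for p,uv in pts])
    r=least_squares(f,x0); return r.x,np.sqrt(np.mean(r.fun**2))
def pose(): return robot.current_tool_pos(),robot.current_eef_rot()
E
python3 - <<'E'
from h import *
cr=lambda u,v:np.array([110+u/2.4,150+v/2.4])
for n,u in dict(TL=(72,127),TR=(188,116),BR=(208,344),BL=(88,353)).items(): print(n,px2w(cr(*u),.012,"top"))
print("cap",px2w(cr(534,119),.077,"top"), "white",px2w(cr(432,303),.069,"top"))
# top of image = +x. station +x is up (pocket at top): TL=(65,55)
pts=[((.065,.055,.012),cr(72,127)),((.065,-.055,.012),cr(188,116)),((-.145,-.055,.012),cr(208,344)),((-.145,.055,.012),cr(88,353))]
x,r=fit(pts,"top",[.5,.1,0]);print(x,np.degrees(x[2]),r)
s=lambda u,v:np.array([70+u*350/796,110+v*.44])
print("cap scene",px2w(s(298,265),.077,"scene"))
a=cv2.imread("pics/top0.png");cv2.imwrite("pics/t.png",a)
E
```

```text
TL [0.60209467 0.16380791 0.012     ]
TR [0.61209536 0.05667842 0.012     ]
BR [0.40605614 0.03619223 0.012     ]
BL [0.39703203 0.14523133 0.012     ]
cap [ 0.60147451 -0.2506641   0.077     ] white [ 0.44468217 -0.16246966  0.069     ]
[0.54419217 0.10424006 0.09335364] 5.3487698606602825 0.6509390693212443
cap scene [ 0.60549562 -0.24858109  0.077     ]
```

View pics/top0.png

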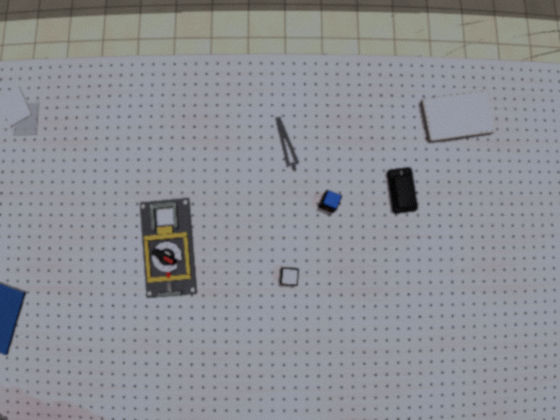

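```bash
python3 - <<'E'
from h import *
def st(l): 
    c,s=np.cos(.0934),np.sin(.0934); return np.array([.5442+c*l[0]-s*l[1],.1042+s*l[0]+c*l[1]])
p=st((-.02,0))
try:
    robot.move_to([*p,.26],[180,0,95])
except robot.PlanningError as e: print("PE",e)
P=pose(); im=vision.grab_frame("wrist"); print(P,robot.current_time_s()); cv2.imwrite("pics/w1.png",im[:,:,::-1])
try:
    robot.move_to([.602,-.25,.25],[180,0,67])
except robot.PlanningError as e: print("PE",e)
P=pose(); im=vision.grab_frame("wrist"); print(P,robot.current_time_s(),robot.current_joint_positions()); cv2.imwrite("pics/w2.png",im[:,:,::-1])
E
```

```text
(array([0.52391772, 0.10448774, 0.25972461]), array([-1.79966347e+02, -5.44749134e-02,  9.52081320e+01])) 3.1333
(array([ 0.60310547, -0.2474993 ,  0.24995066]), array([-1.79991320e+02, -1.18908945e-01,  6.72124221e+01])) 4.5333 [ -6.32696802  36.3403691   49.23530054  69.50609173 -26.87435344
  85.41982257  16.30618504]
```

View pics/w1.png

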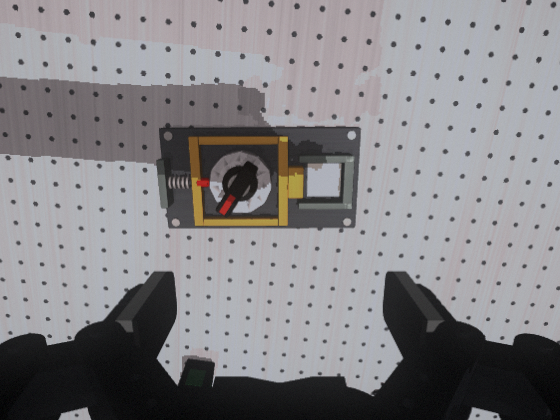

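View pics/w2.png

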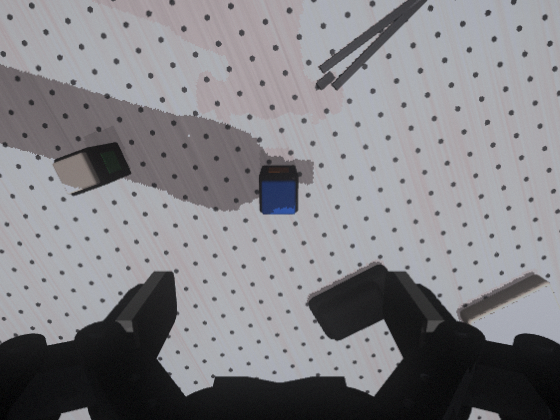

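```bash
python3 - <<'E'
import cv2
a=cv2.imread("pics/w1.png");cv2.imwrite("pics/w1c.png",cv2.resize(a[115:240,150:370],None,fx=3.6,fy=3.6,interpolation=cv2.INTER_CUBIC))
a=cv2.imread("pics/w2.png");cv2.imwrite("pics/w2c.png",cv2.resize(a[155:225,240:320],None,fx=8,fy=8,interpolation=cv2.INTER_CUBIC))
E
```

```text
(no output)
```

View pics/w1c.png

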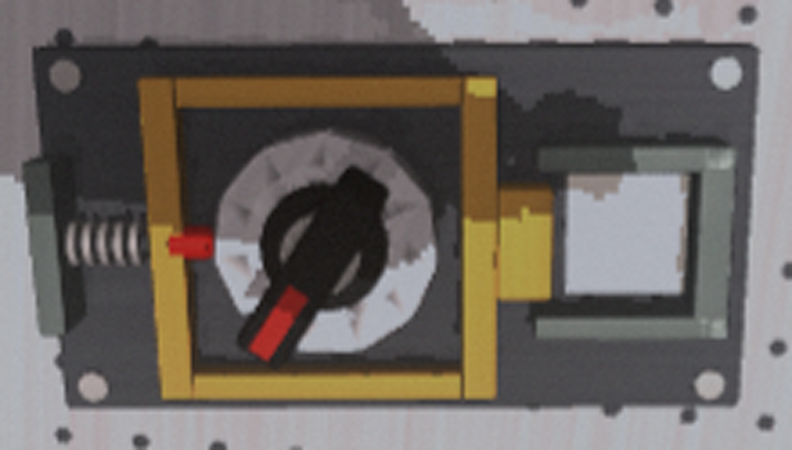

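View pics/w2c.png

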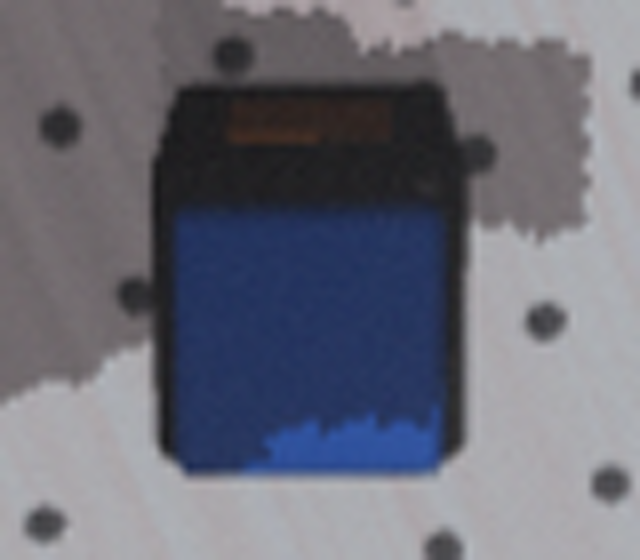

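```bash
python3 - <<'E'
from h import *
P1=([0.52391772, 0.10448774, 0.25972461],[-179.966347,-0.0544749,95.208132])
P2=([ 0.60310547, -0.2474993 ,  0.24995066],[-179.99132,-0.118908945,67.2124221])
c1=lambda u,v:np.array([149.5+(u+.5)/3.6,114.5+(v+.5)/3.6])
c2=lambda u,v:np.array([239.5+(u+.5)/8,154.5+(v+.5)/8])
pl=[((-.145,.055,.012),c1(35,47)),((.065,.055,.012),c1(758,43)),((.065,-.055,.012),c1(738,403)),((-.145,-.055,.012),c1(70,408))]
x,r=fit(pl,"wrist",[.54,.1,.09],P1);print("plate",x,np.degrees(x[2]),r)
R=np.array([[np.cos(x[2]),-np.sin(x[2])],[np.sin(x[2]),np.cos(x[2])]])
loc=lambda u,z:R.T@(px2w(u,z,"wrist",P1)[:2]-x[:2])
for n,u,z,e in [("walls TR",(733,150),.03,(.053,.028)),("wall BR",(726,337),.03,(.053,-.028)),("cam left",(215,245),.029,(-.092,0)),("cam right",(436,245),.029,(-.028,0)),("frame TR",(496,80),.027,0),("frame BR",(496,398),.027,0),("jaw face",(552,245),.03,(.004,0)),("bar red",(250,350),.073,0),("bar end",(375,180),.073,0),("bar red mid",(253,350),.073,0)]: print(n,loc(c1(*u),z),e)
b=loc(c1(365,182),.073)-loc(c1(258,347),.073); print("knob", -np.degrees(np.arctan2(b[1],b[0])),np.linalg.norm(b),(loc(c1(365,182),.073)+loc(c1(258,347),.073))/2)
cp=[((-.015,-.015,.077),c2(178,210)),((-.015,.015,.077),0)]
# local axes: image right= tool y, image up= tool x
t=np.radians(67.21-180)
yx=lambda rt,up:(rt*.015,up*.015,.077)
cp=[(yx(-1,1),c2(175,210)),(yx(1,1),c2(446,210)),(yx(1,-1),c2(440,471)),(yx(-1,-1),c2(184,471))]
x2,r=fit(cp,"wrist",[.6,-.25,np.radians(-23)],P2);print("cell",x2,np.degrees(x2[2]),r)
print("knob pos",x[:2]+R@[-.06,0],"pocket",x[:2]+R@[.0255,0])
E
```

```text
plate [0.54354473 0.10601072 0.09675214] 5.543489207692282 0.911356005267937
walls TR [0.05438235 0.02624822] (0.053, 0.028)
wall BR [ 0.05514409 -0.02787488] (0.053, -0.028)
cam left [-9.20300568e-02  4.86356912e-05] (-0.092, 0)
cam right [-0.02887819 -0.00036568] (-0.028, 0)
frame TR [-0.01169343  0.04558579] 0
frame BR [-0.01169648 -0.04708565] 0
jaw face [ 0.00418915 -0.00037711] (0.004, 0)
bar red [-0.07578793 -0.01868516] 0
bar end [-0.04257344  0.02474582] 0
bar red mid [-0.07501821 -0.01869007] 0
knob -55.81752228430157 0.05097171066763278 [-0.05937489  0.00318427]
cell [ 0.60131186 -0.24908089 -0.3957471 ] -22.674638779429454 0.6299568632961758
knob pos [0.48382534 0.10021465] pocket [0.56892547 0.10847406]
```

```bash
python3 - <<'E'
from h import *
print(pose(),robot.current_joint_positions(),robot.current_contact_force())
np.set_printoptions(precision=1,suppress=True)
for y in (67.3,-22.7,157.3):
  for z in (.15,.043): print("cell",y,z,robot.inverse_kinematics([.6013,-.2491,z],[180,0,y]))
for y in (95.5,5.5,-174.5):
  for z in (.2,.055): print("pocket",y,z,robot.inverse_kinematics([.5689,.1080,z],[180,0,y]))
for y in (61.3,30,5.5,0,-118.7,-174.5): print("knob",y,robot.inverse_kinematics([.4838,.0997,.058],[180,0,y]))
print(robot.current_time_s())
E
```

```text
(array([ 0.60319923, -0.24722847,  0.25006547]), array([ 1.79999844e+02, -1.17147088e-01,  6.72452498e+01])) [ -6.32696802  36.3403691   49.23530054  69.50609173 -26.87435344
  85.41982257  16.30618504] [ 0.31528034 -0.35838499  0.13326138]
cell 67.3 0.15 [ -6.7  39.9  47.3  78.7 -29.4  73.9  19.2]
cell 67.3 0.043 [ -5.2  45.7  43.5  84.8 -33.6  63.   22.3]
cell -22.7 0.15 [-14.3  47.7  65.8  79.  -43.2  80.2 -61.7]
cell -22.7 0.043 [-13.3  53.6  61.1  85.1 -48.5  70.3 -58.1]
cell 157.3 0.15 [  3.7  35.2  28.1  78.3 -16.7  70.6 100.3]
cell 157.3 0.043 [  5.   41.1  25.6  84.3 -19.3  58.9 102.3]
pocket 95.5 0.2 [-45.   28.4  47.8  87.7 -21.6  73.5  11.1]
pocket 95.5 0.055 [-40.9  36.7  41.5  97.  -28.1  57.1  16.1]
pocket 5.5 0.2 [-53.3  34.7  64.1  87.9 -31.7  77.4 -70.6]
pocket 5.5 0.055 [-50.1  43.6  57.9  97.3 -41.   62.9 -63.9]
pocket -174.5 0.2 [-29.8  23.9  24.4  87.1 -10.2  71.2  91.5]
pocket -174.5 0.055 [-27.4  32.3  21.   96.5 -13.8  53.8  94.3]
knob 61.3 [-50.9  29.9  49.3 110.6 -28.5  52.4 -16.1]
knob 30 [-55.   32.6  55.8 110.7 -33.2  54.4 -43.1]
knob 5.5 [-57.9  35.2  60.7 110.8 -37.1  56.4 -64.1]
knob 0 [-58.4  35.8  61.7 110.8 -37.9  56.8 -68.8]
knob -118.7 [-22.2  22.9  10.7 109.6  -5.6  48.  142.8]
knob -174.5 [-31.8  23.9  23.  110.  -12.2  48.5  93. ]
4.5333
```

```bash
python3 - <<'E'
from h import *
np.set_printoptions(precision=4,suppress=True)
robot.move_to([.6013,-.2491,.15],[180,0,157.3]); print(pose(),robot.current_time_s())
robot.pause(.2); print(pose())
im=vision.grab_frame("wrist"); P=pose(); cv2.imwrite("pics/w3.png",im[:,:,::-1])
E
```

```text
(array([ 0.6017, -0.2488,  0.1505]), array([-179.9999,    0.0439,  157.3039])) 5.85
(array([ 0.6015, -0.2492,  0.1503]), array([-179.9872,    0.0324,  157.2884]))
```

View pics/w3.png

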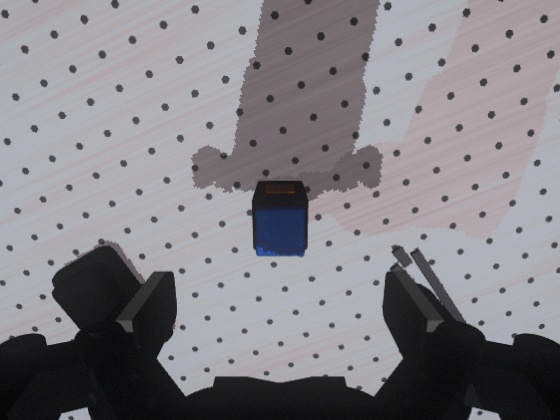

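```bash
python3 - <<'E'
from h import *
np.set_printoptions(precision=4,suppress=True)
P=pose(); 
print(P,w2px([.6013,-.2491,.077],"wrist",P))
a=cv2.imread("pics/w3.png")[170:265,235:325];cv2.imwrite("pics/w3c.png",cv2.resize(a,None,fx=6,fy=6,interpolation=cv2.INTER_CUBIC))
E
```

```text
(array([ 0.6014, -0.2492,  0.1503]), array([-179.993 ,    0.0248,  157.2881])) [281.0747 234.3317]
```

View pics/w3c.png

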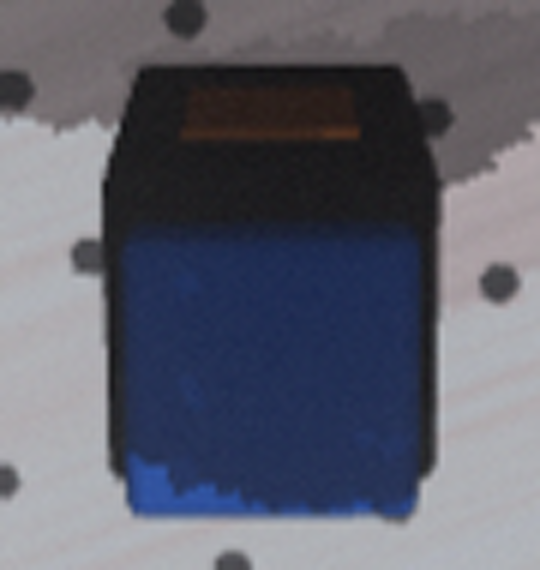

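```bash
python3 - <<'E'
from h import *
np.set_printoptions(precision=4,suppress=True)
print(robot.line_to([.6013,-.2491,.043],velocity=.1,f_stop=15)); print(pose(),robot.current_contact_force())
fingers.gripper_to(0.0,force=40); print(robot.current_finger_gap(),robot.current_contact_force(),robot.current_time_s())
robot.pause(.2)
P=pose()[0]; print(P)
print(robot.line_to([P[0],P[1],.075],velocity=.06)); robot.pause(.3)
print(robot.current_finger_gap(),robot.current_contact_force(),pose(),robot.current_time_s())
im=vision.grab_frame("wrist"); cv2.imwrite("pics/w4.png",im[:,:,::-1])
im=vision.grab_frame("scene"); cv2.imwrite("pics/s4.png",cv2.resize(im[200:300,150:300,::-1],None,fx=5,fy=5))
E
```

```text
False
(array([ 0.602 , -0.2495,  0.044 ]), array([-179.9974,    0.1098,  157.3001])) [-0.5478 -0.75    0.707 ]
0.4164510936453742 [-0.0958  0.4634  1.28  ] 7.825
[ 0.6017 -0.2492  0.0434]
False
0.41888813769268185 [ 0.0507 -0.6953 -1.4108] (array([ 0.6014, -0.2491,  0.0746]), array([-179.9979,   -0.0473,  157.2968])) 9.0083
```

View pics/w4.png

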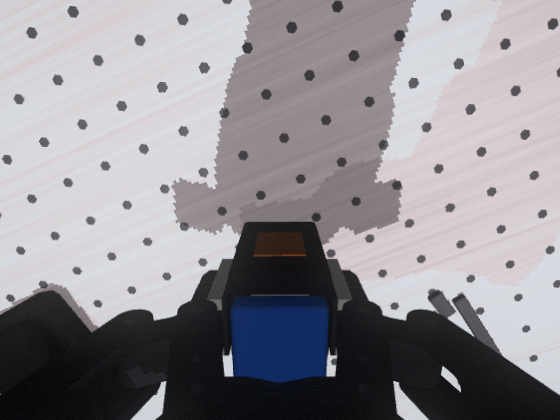

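View pics/s4.png

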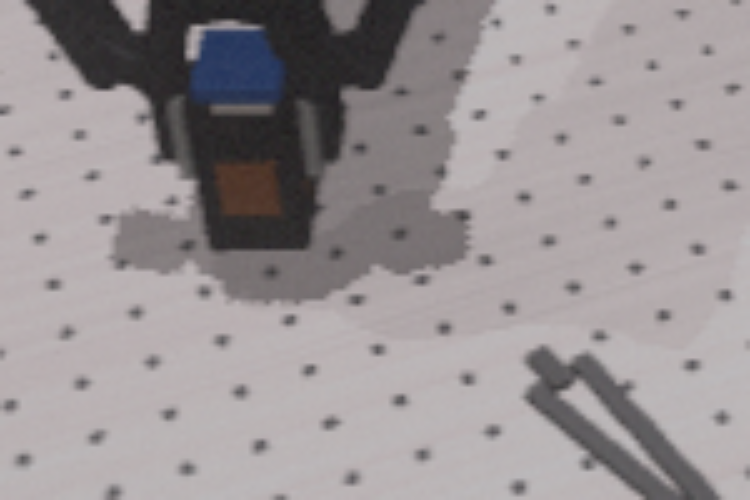

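```bash
python3 - <<'E'
from h import *
np.set_printoptions(precision=4,suppress=True)
P=pose(); R=Rn.from_euler('xyz',P[1],degrees=True).as_matrix()
z0=.077-.0435
for x in(.015,-.015,.018):
  for y in (-.015,.015): print(x,y,w2px(P[0]+R@np.array([x,y,-z0]),"wrist",P), w2px(P[0]+R@np.array([x,y,-z0+.009]),"wrist",P))
for y in (-.018,.018):print("block bottom", w2px(P[0]+R@np.array([.018,y,.0435]),"wrist",P))
a=cv2.imread("pics/w4.png")[215:390,200:360];cv2.imwrite("pics/w4c.png",cv2.resize(a,None,fx=3.4,fy=3.4,interpolation=cv2.INTER_CUBIC))
E
```

```text
0.015 -0.015 [232.4194 309.019 ] [235.9773 293.8367]
0.015 0.015 [333.6315 308.9232] [329.4663 293.7518]
-0.015 -0.015 [236.0458 391.4653] [239.0865 371.5438]
-0.015 0.015 [329.5427 391.3607] [325.9716 371.4508]
0.018 -0.015 [232.0266 300.0141] [235.6426 285.4073]
0.018 0.015 [334.0743 299.9196] [329.8424 285.3233]
block bottom [245.649  220.9775]
block bottom [317.1134 220.9239]
```

View pics/w4c.png

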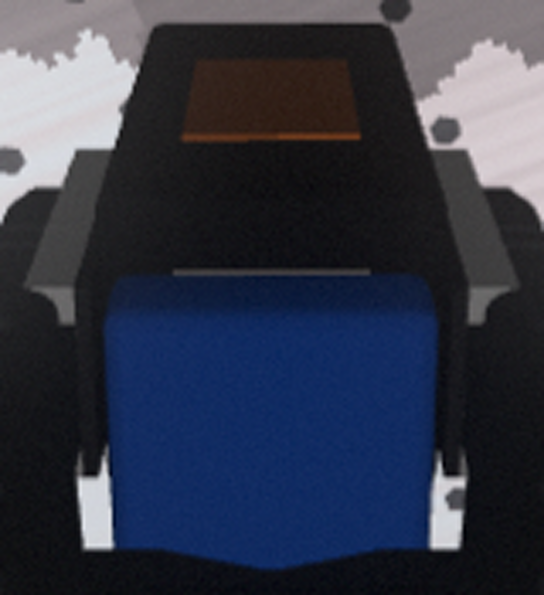

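```bash
python3 - <<'E'
from h import *
np.set_printoptions(precision=4,suppress=True)
robot.line_to([.6013,-.2491,.18],velocity=.15)
S=np.array([.5442,.105]);a=np.radians(5.5);R=np.array([[np.cos(a),-np.sin(a)],[np.sin(a),np.cos(a)]])
p=S+R@[.0255,0]; print(p)
robot.move_to([*p,.18],[180,0,-174.5]); 
robot.line_to([*p,.12],velocity=.1); robot.pause(.3)
print(robot.current_finger_gap(),pose(),robot.current_time_s())
im=vision.grab_frame("wrist"); cv2.imwrite("pics/w5.png",im[:,:,::-1])
im=vision.grab_frame("scene"); cv2.imwrite("pics/s5.png",cv2.resize(im[90:230,260:420,::-1],None,fx=4,fy=4))
P=pose()
for n,l in dict(wallL=(0.01,.021,.03),wallL2=(.01,-.021,.03),oL=(.01,.028,.03),oR=(.01,-.028,.03),plBL=(-.145,-.055,.012),plBR=(-.145,.055,.012),plF=(.065,.055,.012),plF2=(.065,-.055,.012),knobtop=(-.06,0,.073)).items(): print(n,l,w2px([*(S+R@l[:2]),l[2]],"wrist",P))
E
```

```text
[0.5696 0.1074]
0.41898625467501194 (array([0.57  , 0.1076, 0.1206]), array([ 179.9856,    0.0686, -174.4964])) 12.35
wallL (0.01, 0.021, 0.03) [313.5351 202.6938]
wallL2 (0.01, -0.021, 0.03) [247.2521 202.7318]
oL (0.01, 0.028, 0.03) [324.5782 202.6882]
oR (0.01, -0.028, 0.03) [236.2065 202.7389]
plBL (-0.145, -0.055, 0.012) [182.639  -71.9031]
plBR (-0.145, 0.055, 0.012) [378.1144 -71.9389]
plF (0.065, 0.055, 0.012) [355.9124 269.6297]
plF2 (0.065, -0.055, 0.012) [204.6238 269.7305]
knobtop (-0.06, 0, 0.073) [280.7849  79.3522]
```

View pics/w5.png

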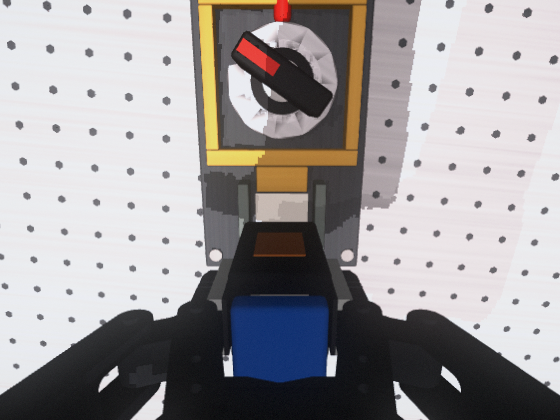

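View pics/s5.png

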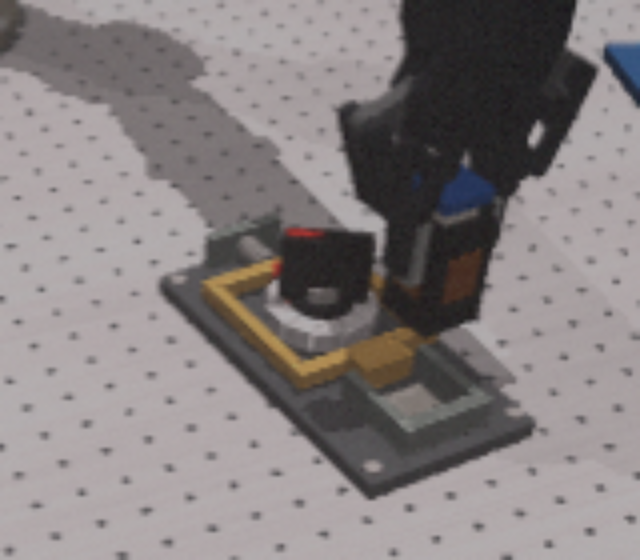

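```bash
python3 - <<'E'
from h import *
a=cv2.imread("pics/w5.png")[145:280,190:370];cv2.imwrite("pics/w5c.png",cv2.resize(a,None,fx=4.4,fy=4.4,interpolation=cv2.INTER_CUBIC))
E
```

```text
(no output)
```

View pics/w5c.png

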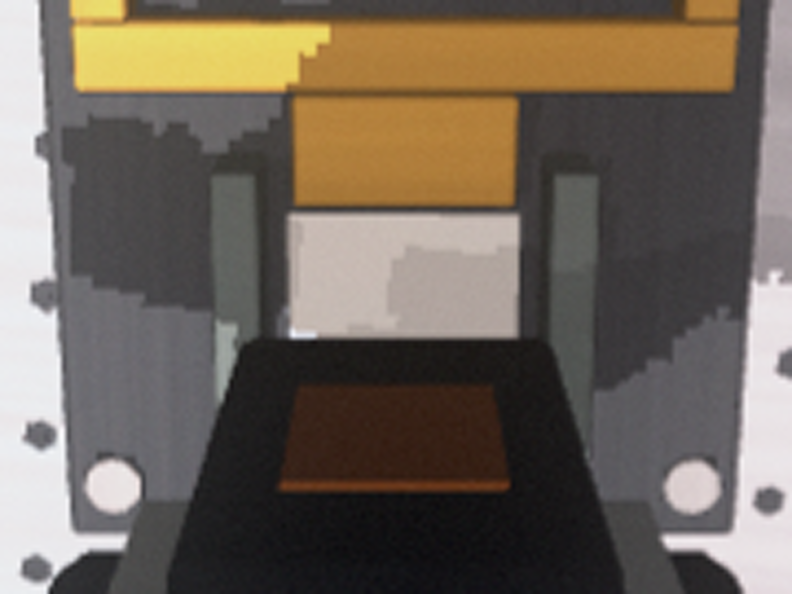

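```bash
python3 - <<'E'
from h import *
np.set_printoptions(precision=4,suppress=True)
P=pose()
S=np.array([.5442,.105]);a=np.radians(5.5);R=np.array([[np.cos(a),-np.sin(a)],[np.sin(a),np.cos(a)]])
c=lambda u,v:np.array([189.5+(u+.5)/4.4,144.5+(v+.5)/4.4])
for n,u,v,z in [("plate front L",74,532,.012),("plate front R",733,532,.012),("hole L",113,487,.012),("hole R",693,487,.012),("jaw top",293,206,.03),("jaw top r",517,206,.03),("frame",75,92,.027),("frame r",737,92,.027),("wall end",212,172,.03),("wall end r",600,172,.03),("patch far edge",289,213,.012)]:
    print(n,R.T@(px2w(c(u,v),z,"wrist",P)[:2]-S))
f=lambda u,v,z:R.T@(px2w((u,v),z,"wrist",P)[:2]-S)
print("cam left/right/bottom",f(228,82,.029),f(337,82,.029),f(282,138,.029),f(282,23,.029),"red ball",f(282,22,.023))
print("cell bottom edge", f(280,222.3,.1206-.0435))
P1=([0.52391772, 0.10448774, 0.25972461],[-179.966347,-0.0544749,95.208132])
c1=lambda u,v:np.array([149.5+(u+.5)/3.6,114.5+(v+.5)/3.6])
for n,u,z in [("frameTR",(496,80),.027),("frameBR",(496,398),.027),("holeTR",(726,73),.012),("holeBR",(710,385),.012),("jaw",(552,245),.03),("wall ends",(537,158),.03)]: print("w1",n,R.T@(px2w(c1(*u),z,"wrist",P1)[:2]-S))
E
```

```text
plate front L [ 0.0617 -0.0535]
plate front R [0.0617 0.055 ]
hole L [ 0.0537 -0.0466]
hole R [0.0537 0.048 ]
jaw top [ 0.0027 -0.0152]
jaw top r [0.0027 0.0168]
frame [-0.0132 -0.046 ]
frame r [-0.0132  0.0479]
wall end [-0.0023 -0.0266]
wall end r [-0.0022  0.0284]
patch far edge [ 0.0079 -0.017 ]
cam left/right/bottom [-0.062  -0.0304] [-0.062   0.0328] [-0.0302  0.001 ] [-0.0929  0.0009] red ball [-0.0947  0.0009]
cell bottom edge [ 0.0079 -0.0004]
w1 frameTR [-0.0127  0.0481]
w1 frameBR [-0.0127 -0.0446]
w1 holeTR [0.0539 0.0487]
w1 holeBR [ 0.0538 -0.0457]
w1 jaw [0.0032 0.0021]
w1 wall ends [-0.0013  0.0269]
```

```bash
cat >> h.py <<'E'
a=np.radians(5.5);RS=np.array([[np.cos(a),-np.sin(a)],[np.sin(a),np.cos(a)]])
S=np.array([.5442,.105])+RS@[-.0013,.0017]
def st(x,y): return S+RS@[x,y]
E
python3 - <<'E'
from h import *
np.set_printoptions(precision=4,suppress=True)
p=st(.0255,0);print(S,p)
robot.line_to([*p,.1],velocity=.1)
robot.line_to([*p,.065],velocity=.05); robot.pause(.2); print(pose(),robot.current_contact_force())
im=vision.grab_frame("wrist"); cv2.imwrite("pics/w6.png",im[:,:,::-1])
im=vision.grab_frame("scene"); cv2.imwrite("pics/s6.png",cv2.resize(im[90:230,260:420,::-1],None,fx=4,fy=4))
print(robot.current_time_s())
E
```

```text
[0.5427 0.1066] [0.5681 0.109 ]
(array([0.5685, 0.1091, 0.0654]), array([ 179.9914,    0.0504, -174.5003])) [-0.489  -0.0838 -1.7733]
13.95
```

View pics/w6.png

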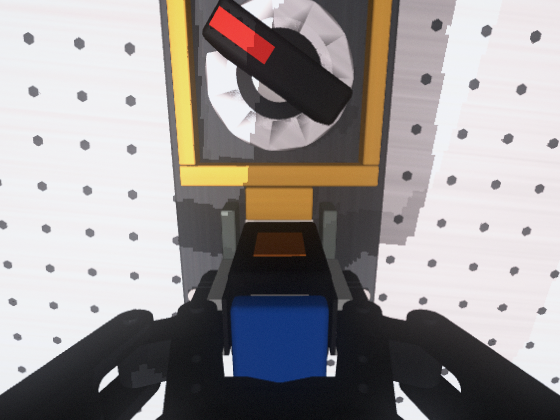

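View pics/s6.png

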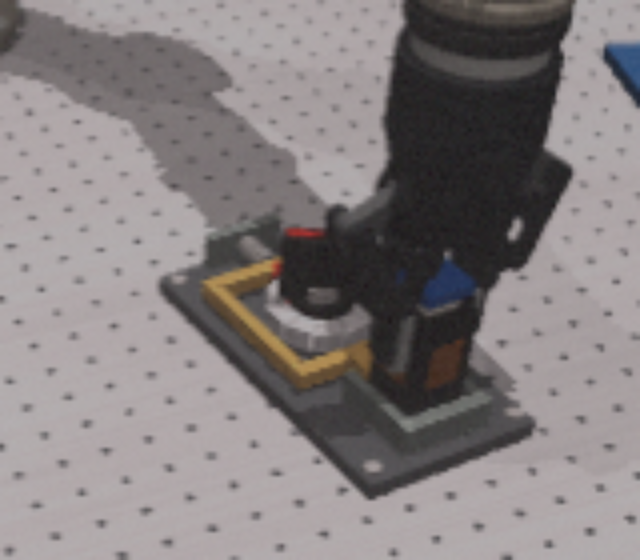

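```bash
python3 - <<'E'
from h import *
np.set_printoptions(precision=4,suppress=True)
p=st(.0255,0)
h=robot.line_to([*p,.0535],velocity=.02,f_stop=5); robot.pause(.1); print(h,pose(),robot.current_contact_force(),robot.current_time_s())
im=vision.grab_frame("wrist"); cv2.imwrite("pics/w7.png",im[:,:,::-1])
E
```

```text
True (array([0.5682, 0.1091, 0.0554]), array([ 179.9983,   -0.0001, -174.4945])) [-0.187  -0.386   5.0058] 14.5417
```

View pics/w7.png

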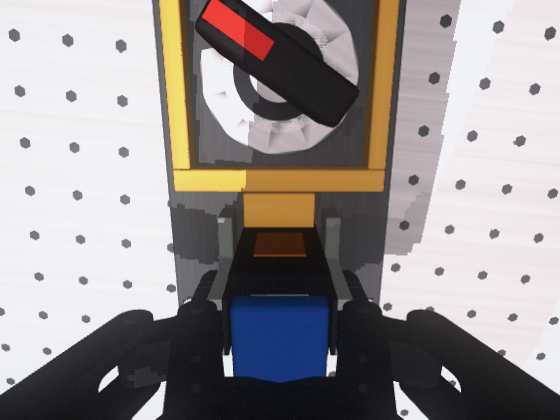

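```bash
python3 - <<'E'
from h import *
np.set_printoptions(precision=4,suppress=True)
fingers.gripper_to(0.8); p=pose()[0]
robot.line_to([p[0],p[1],.09],velocity=.06)
robot.line_to([p[0],p[1],.17],velocity=.15); 
b=st(-.03,0)
robot.move_to([*st(-.03,0),.2],[180,0,-118.7]); robot.pause(.15)
P=pose();print(P,robot.current_time_s())
im=vision.grab_frame("wrist"); cv2.imwrite("pics/w8.png",im[:,:,::-1])
im=vision.grab_frame("scene"); cv2.imwrite("pics/s8.png",cv2.resize(im[90:230,260:420,::-1],None,fx=4,fy=4))
print("knobtop",w2px([*st(-.06,0),.073],"wrist",P))
E
```

```text
(array([0.5128, 0.1036, 0.1993]), array([ 179.957,   -0.059, -118.751])) 17.425
knobtop [312.9497 189.4563]
```

View pics/w8.png

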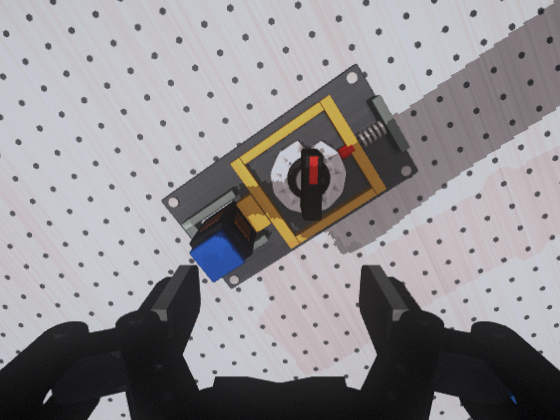

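View pics/s8.png

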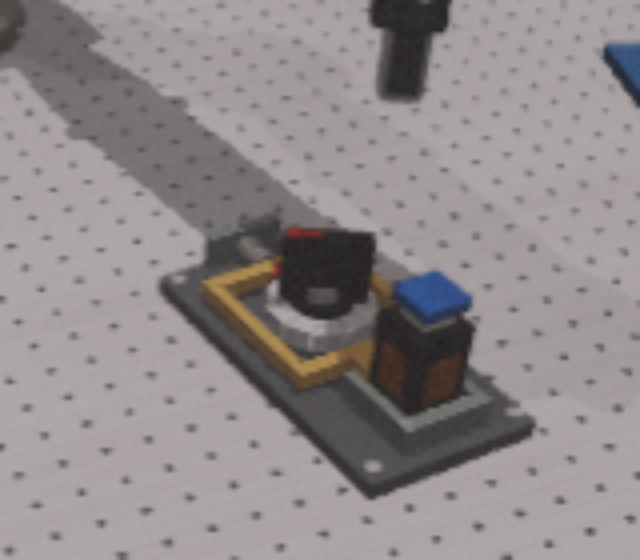

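```bash
python3 - <<'E'
from h import *
np.set_printoptions(precision=4,suppress=True)
k=st(-.06,0); print(k)
fingers.gripper_to(0.5)
robot.move_to([*k,.13],[180,0,-118.7]); robot.pause(.1)
print(robot.line_to([*k,.058],velocity=.08,f_stop=10)); robot.pause(.1); print(pose(),robot.current_contact_force())
fingers.gripper_to(0.0,force=30); robot.pause(.1)
print(robot.current_finger_gap(),robot.current_contact_force(),robot.current_torque(),pose(),robot.current_time_s())
im=vision.grab_frame("wrist"); cv2.imwrite("pics/w9.png",im[:,:,::-1])
E
```

```text
[0.483  0.1008]
False
(array([0.4836, 0.1009, 0.0586]), array([-179.938 ,    0.0595, -118.7014])) [ 0.5758 -0.0943  0.5493]
0.15606219109911454 [ 0.6063 -0.3107  2.5293] [-0.0911  0.0179 -0.0494] (array([0.4835, 0.1008, 0.0584]), array([-179.9528,    0.0339, -118.7141])) 20.0
```

View pics/w9.png

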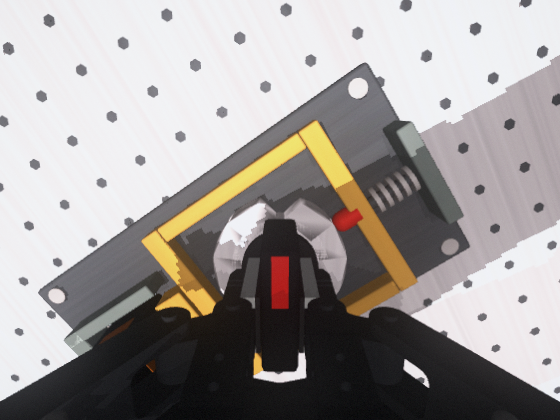

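Bar gripped (gap ≈ 13–14 mm), follower still on the rim at (348,220). Now turn clockwise in small steps.

```bash
python3 - <<'E'
from h import *
np.set_printoptions(precision=3,suppress=True)
k=st(-.06,0)
for y in (-130,-142,-152,-162,-169,-174.5):
    robot.move_to([*k,.058],[180,0,y])
    print(y,robot.current_contact_force(),robot.current_torque(),pose(),robot.current_time_s())
robot.pause(.2)
im=vision.grab_frame("wrist"); cv2.imwrite("pics/w10.png",im[:,:,::-1])
im=vision.grab_frame("scene"); cv2.imwrite("pics/s10.png",cv2.resize(im[90:230,260:420,::-1],None,fx=4,fy=4))
print(robot.current_finger_gap(),robot.current_contact_force(),robot.current_torque())
E
```

```text
-130 [ 0.915 -0.533  3.921] [-0.136  0.048 -0.136] (array([0.484, 0.101, 0.058]), array([-179.952,    0.04 , -129.826])) 20.3417
-142 [ 0.693 -0.518  5.403] [-0.184  0.017  0.032] (array([0.484, 0.101, 0.058]), array([-179.953,    0.042, -141.681])) 20.6417
-152 [-0.044 -1.562  5.91 ] [-0.148 -0.035 -0.047] (array([0.484, 0.101, 0.058]), array([-179.969,    0.055, -151.718])) 20.9167
-162 [-0.923 -0.113  5.833] [-0.189  0.017 -0.994] (array([0.484, 0.101, 0.058]), array([ 179.954,    0.071, -161.928])) 21.1917
-169 [-0.392 -1.376  5.286] [-0.221 -0.02  -0.057] (array([0.484, 0.101, 0.058]), array([-179.991,    0.056, -168.728])) 21.4417
-174.5 [-0.725 -2.084  5.646] [-0.147 -0.055  0.012] (array([0.484, 0.101, 0.058]), array([-179.996,    0.057, -174.22 ])) 21.6917
0.1573208561504424 [-0.001 -1.181  5.336] [-0.143 -0.048 -0.043]
```

View pics/w10.png

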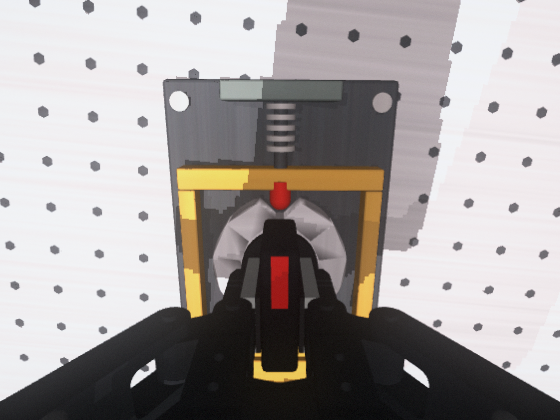

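View pics/s10.png

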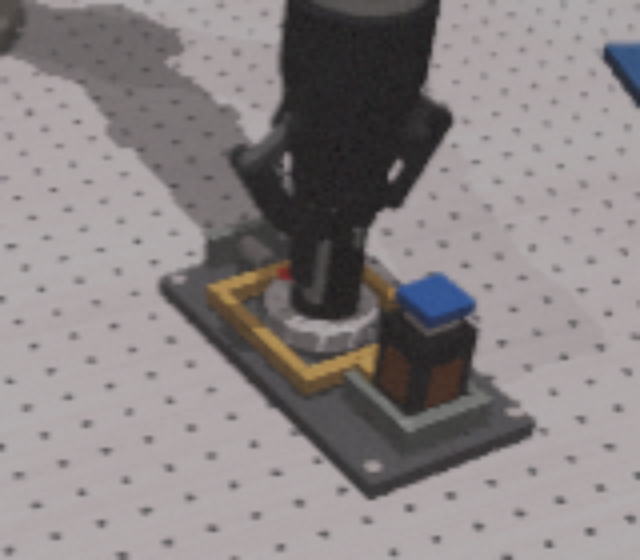

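```bash
python3 - <<'E'
from h import *
np.set_printoptions(precision=4,suppress=True)
fingers.gripper_to(0.5); k=pose()[0]
robot.line_to([k[0],k[1],.1],velocity=.08)
robot.line_to([k[0],k[1],.2],velocity=.15)
robot.move_to([*st(.0,0),.2],[180,0,-174.5]); robot.pause(.2)
P=pose();print(P,robot.current_time_s())
im=vision.grab_frame("wrist"); cv2.imwrite("pics/w11.png",im[:,:,::-1]); cv2.imwrite("pics/w11c.png",cv2.resize(im[20:320,190:370,::-1],None,fx=2,fy=2,interpolation=cv2.INTER_CUBIC))
for n,l in dict(capTop=(.028,0,.089),L=(.013,-.015,.089),R=(.013,.015,.089),F=(.043,.015,.089),foll=(-.091,0,.023),knob=(-.06,0,.073)).items(): print(n,w2px([*st(*l[:2]),l[2]],"wrist",P))
E
```

```text
(array([0.5415, 0.1065, 0.1993]), array([ 179.9945,   -0.1234, -174.499 ])) 24.425
capTop [280.3548 256.2267]
L [259.2956 236.7314]
R [301.4255 236.7027]
F [300.7284 275.0823]
foll [280.1235  87.9665]
knob [280.3145 130.394 ]
```

View pics/w11c.png

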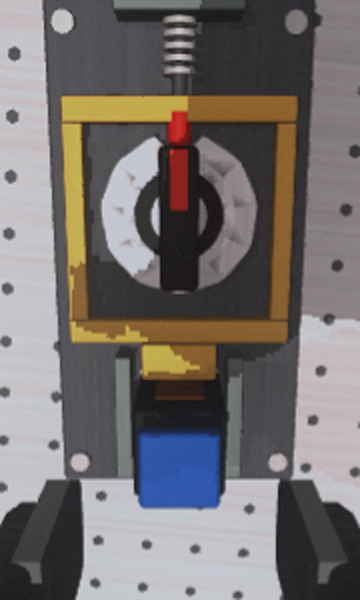

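```bash
python3 - <<'E'
from h import *
np.set_printoptions(precision=4,suppress=True)
p=st(.028,0)
fingers.gripper_to(0.0,force=40)
robot.move_to([*p,.16],[180,0,-174.5]); robot.pause(.1)
print(robot.line_to([*p,.115],velocity=.1,f_stop=10)); robot.pause(.1); print(pose()[0],robot.current_contact_force())
print(robot.line_to([*p,.0945],velocity=.015,f_stop=18)); print(pose(),robot.current_contact_force(),robot.current_time_s())
robot.pause(.3);print(pose()[0],robot.current_contact_force())
im=vision.grab_frame("scene"); cv2.imwrite("pics/s12.png",cv2.resize(im[90:230,260:420,::-1],None,fx=4,fy=4))
E
```

```text
False
[0.5714 0.1093 0.1161] [-0.448  -0.5451 -0.4686]
True
(array([0.5709, 0.1093, 0.0982]), array([ 179.9448,    0.0241, -174.5007])) [-0.6546 -0.0133  4.2043] 27.2667
[0.5709 0.1093 0.0981] [-0.5648 -0.1786  4.8531]
```

View pics/s12.png

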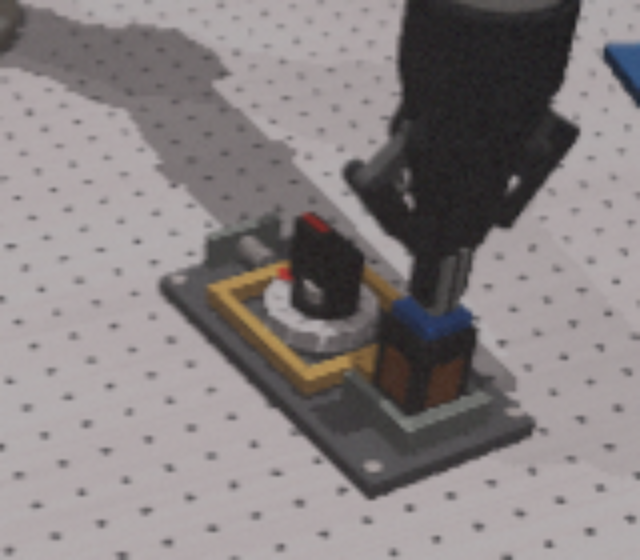

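```bash
python3 - <<'E'
from h import *
np.set_printoptions(precision=4,suppress=True)
p=st(.028,0)
print(robot.line_to([*p,.0955],velocity=.01,f_stop=15)); print(pose()[0],robot.current_contact_force())
robot.line_to([*p,.13],velocity=.06); robot.line_to([*p,.2],velocity=.15)
robot.move_to([*st(.0,0),.22],[180,0,-174.5]); robot.pause(.2)
P=pose()
im=vision.grab_frame("wrist"); cv2.imwrite("pics/w13.png",cv2.resize(im[20:320,190:370,::-1],None,fx=2,fy=2,interpolation=cv2.INTER_CUBIC))
im=vision.grab_frame("scene"); cv2.imwrite("pics/s13.png",cv2.resize(im[90:330,70:420,::-1],None,fx=2.2,fy=2.2))
for z in (.089,.081):
  for l in ((.013,-.015),(.043,-.015),(.043,.015)): print(z,l,w2px([*st(*l),z],"wrist",P), w2px([*st(*l),z],"scene"))
print(robot.current_time_s())
E
```

```text
False
[0.5711 0.1092 0.098 ] [-4.7216 -0.5936 15.3347]
0.089 (0.013, -0.015) [260.7848 226.6524] [358.4266 161.7978]
0.089 (0.043, -0.015) [261.3679 262.7902] [367.701  169.5231]
0.089 (0.043, 0.015) [299.4266 262.7727] [379.5841 165.3852]
0.081 (0.013, -0.015) [261.3005 223.439 ] [357.8729 165.0366]
0.081 (0.043, -0.015) [261.8524 258.6992] [367.0733 172.79  ]
0.081 (0.043, 0.015) [298.8868 258.6821] [378.8892 168.6341]
29.8833
```

View pics/w13.png

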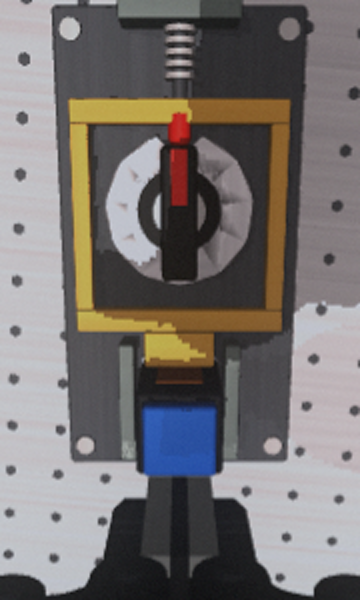

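View pics/s13.png

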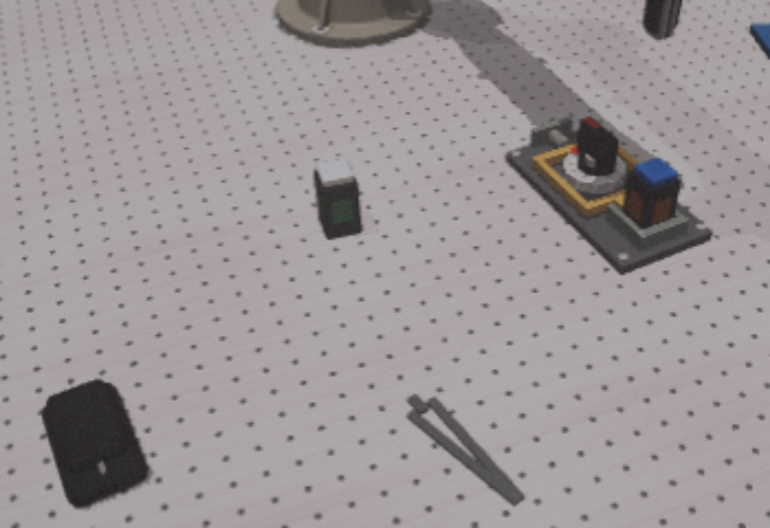

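```bash
python3 - <<'E'
from h import *
print(workorder.close_job(),robot.current_time_s(),robot.current_contact_force())
E
```

```text
the job is handed in; nothing more can be done
the job is handed in; nothing more can be done
```

The job is done and handed in at about 30 s of the 64 s allowed. I set the blue-capped cell gently in the pocket, turned the knob about 56° clockwise and let go of it. Only then did I press the cap.

- **Placing:** touchdown was at the expected height with about 5 N, and the cell stood upright between the walls after release.
- **Clamping:** the last pictures show the red follower in the notch, the bar in line with the station and the jaw face against the cell.
- **Cap:** pressing stopped at a tip height of about 81 mm, the expected height for a cap fully home. A second push to about 15 N moved it no further. The final wrist picture also matches the home height (front edge at row 257.5, where 258.7 was expected for home and 262.8 for proud).
- **End state:** the gripper is shut and clear above the station, touching nothing. The white-capped cell, the tweezers and the mouse look undisturbed in the last scene picture.

My measurements of the station's position disagreed by 1 to 3 mm between cameras, which I settled by comparing the held cell with the pocket walls. No check failed.

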